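Refit the drive spindle of the bench disc spinner

ROBOT

A 6-joint arm with a two-finger parallel gripper is mounted at the origin on a cart in front of the work surface, level with it; the furniture and walls round the work are solid. World frame = base frame: x ahead of the robot, y to its left, z up, the work surface at z = 0. Lengths are in mm, angles in rad, forces in N, time in s.
With the tool pointing down it reaches from about 300 to 850 mm from the base axis. Payload 5.4 kg.
Tool frame: the origin (TCP) lies on the centre line of the jaws, within the pads' length; the fingertips stand 17 mm ahead of it and the grasp point (between the pads) lies 2 mm behind it; z points along the fingers, y is the line along which they close (so a half turn about z gives the same grasp; the last joint's range is limited). The gripper opens to 85 mm and grips with 20 to 120 N. Pads are 22 mm wide; open, the fingers measure 114 mm over their backs; the gripper's body (76 mm by 85 mm) begins 54 mm behind the grasp point. The pads swing forward as they close: fully open they stand 13 mm farther back than shut.
Start: joints at [1.105, 0.158, 1.597, -0, 1.386, -0.21], TCP at [145.497, 556.271, 248.299] pointing down, gripper open.
Joint ranges: [-2.91, 2.91], [-0.94, 2.29], [0.18, 2.7], [-1.29, 4.43], [0.17, 2.64], [-3, 3]. Speed limits (rad/s): [2.57, 2.57, 3.14, 3.14, 3.14, 3.14].

INTERFACE

Orientations are given as [roll, pitch, yaw] about the fixed x, y, z axes, in that order (R = Rz(yaw) Ry(pitch) Rx(roll)).
In Python, from station import r gives the robot as it stands.
- The arm moves only by the tool arm_command, never from a script. Its argument "rows" is a list of rows, each a list of 6 numbers: the shift along the tool's x, y, z in cm, then the turn, a rotation vector about the tool's x, y, z in rad. A call has 1 to 12 rows; each row shifts and turns the commanded pose from where the row before left it, along the tool's axes as they then stand; what a row does not reach is not made up. A row lasts 1/8 s, in which the tool goes at most 62.5 mm and 10.7 degrees, less where a joint would pass 70% of its speed; a pose out of reach is approached as far as the arm can. A call is refused whole if a number of a shift passes 6.25 or a number of a turn 0.188, either way. A call with a gripper value outside its range is refused whole. "grip" is the closure in counts, from 0 (fully open) to 255 (shut), set as the call begins (left out, the last holds). The fingers move at their own pace and stop on an object; the grip force is fixed at half the most. Time passes only in rows, so rows that do not move let the fingers close. It gives the time, the measured TCP pose, the force, the opening and the grip force at its end, in the units of the state.
- r.state(): the state, without advancing time (a new reading comes with each control period).
- r.grab_frame(name): name is "side" or "top"; returns a dict with "color" (420x560x3 uint8, blue, green, red), "mtx" (3x3 intrinsics, pixels), "extrinsics" (4x4, takes a point from camera to world coordinates). Camera axes: x right, y up, looking along -z (the intrinsics and any distortion apply to the point x, -y, -z); pixel columns grow to the right and rows downward; lengths in mm; the calibration is good to about 2 mm. A picture is of the moment at which its call begins. There is no depth.
- r.sign_off(): hands the job in; it is judged then, once.
Trained networks look in a picture, given as the dict that the camera call returned (one of the last four; its "shot" number tells which), for a name from the list of things; names that differ only in an ending like _2 or _b are one class to them, and where a whole thing is asked for, a point or a joint stands for the part that bears it (a point fixed in the world has none). Each returns a list of dicts, best first, with "score" (0 to 1); they miss things now and then, are a little off and sometimes report something else, mostly with a low value. They report only what shows in the picture. A call takes as long as a camera call. They do not tell look-alikes from the thing itself.
- r.recognise(query, picture): "rect" ([left, top, width, height] in pixels, round what is visible of it).
The state is a dict: "clock": time; "qpos": joint angles; "joint_velocities": joint speeds; "joint_efforts": joint torques, N m; "position": TCP position; "orientation": TCP orientation; "force": force on the tool from outside, world axes, zero at the start; "moment": the same for the moment, N m; "opening": opening from 0.0 (shut) to 1.0 (fully open); "finger_force": force on a finger pad.
Only numpy, scipy, OpenCV 4.12 (cv2) and the standard library are available. Lean on these libraries where they do the work, as an engineer would, in place of code of your own. Each camera call takes 0.05 s, during which the arm holds its last target. There are 200 camera calls.

TASK

Refit the drive spindle of the disc spinner: lift the longer of the two spindles out of the plywood rack, thread it down through the spinner's upper and lower bearings until its tang rests on the slotted coupling, then keep only a light push on it and turn it until the tang drops into the slot and the collar sits fully down on the upper bearing, and let go. Never force or drop it, and leave the shorter spindle and the other things on the bench where they are.

Things in the scene. Friction and masses are not known exactly. Their poses are not given: they have to be found in the camera images.
- spindle_nose (a point): The longer steel spindle, loose, about 0.28 kg, hanging upright in the rack by its collar. This point is the centre of its round knurled nose (26 mm diameter, 34 mm tall; grip it from above, any yaw). z: the spindle's axis, up. Below the nose come the collar, the 16 mm shaft, a short lead-in cone and a flat tang at the end, 155 mm below this point.
- spindle_collar (a point): Centre of the underside of the longer spindle's collar (34 mm diameter, 8 mm thick, between nose and shaft), 25 mm below the centre of the nose; z up along the spindle.
- spindle_tip (a point): Centre of the end of the longer spindle's flat tang, 130 mm below the collar's underside; z up along the spindle. The tang is 13.5 mm wide along x, 4.5 mm thick along y and 12 mm long.
- spinner: Disc spinner, fixed: base 190 x 104 mm, 175 mm tall (nothing on it is higher than the upper bearing). Origin on the bench, on the common vertical axis of bearings and coupling; x points away from the open front to the column (26 x 40 mm, from 42 mm behind the axis) and the motor behind it. The spindle runs in two square bearing arms, 54 x 54 x 14 mm, with aligned 18 mm bores.
- bearing_top (a point): Centre of the upper bearing's bore at its top face, 175 mm above the bench; z up, x as the spinner's. With the spindle home the underside of its collar lies on this face.
- lower_bearing (a point): Centre of the lower bearing's bore at its top face, 70 mm below the upper bearing's top face. The coupling below it floats on a spring: pressed, its face gives from about 3.5 N, sinks 4 mm, then stands hard (about 9.5 N there). The gearbox holds it against turning with 0.10 N m. With the tang only resting on it the collar stays 5 to 10 mm above the bearing.
- coupling_face (a point): Top face of the slotted steel coupling (34 mm diameter) on the axis, 120.5 mm below the upper bearing's top face. Its slot, straight across, is 6.6 mm wide, 12.5 mm deep; the tang goes 9.5 mm in. The slot's direction differs every time and is not measured (these axes are the spinner's); it takes the tang within about 0.12 rad, either way round.
- short_spindle_nose (a point): Centre of the nose of the shorter spindle (same nose and collar, shaft with tang 85 mm long), hanging in the other hole of the rack, 84 mm away; the nose's top is 42 mm above the rack's top, in the way of what is carried across low. Not to be used.
- rack_top (a point): Top centre of the plywood rack (fixed, plate 60 x 156 x 10 mm on end cheeks, 136 mm tall); y runs along its two 20 mm holes, 42 mm either side, where the spindles hang.
- threadlocker: Red threadlocker bottle with blue nozzle cap, 19 x 32 x 93 mm, standing on the bench; origin at the centre of its underside. Bystander.
- parts_tray: Small blue tray 66 x 110 x 20 mm; origin at the centre of its underside. Bystander.
- disc_5: Machined metal disc 66 mm, 10 mm thick, lying on the bench; origin at the centre of its underside. Bystander.
- disc_2: Machined metal disc 66 mm, 10 mm thick, lying on the bench; origin at the centre of its underside. Bystander.
- disc_3: Machined metal disc 66 mm, 10 mm thick, lying on the bench; origin at the centre of its underside. Bystander.
Things that resemble listed ones, but are neither listed nor needed, are in the scene too. Leave any pink look-alike of the spinner alone.

How it is judged:
By the outcome, as a careful person would: the job done as asked, in the order asked, and still so for the second after the job is handed in, with the robot touching nothing.
It also fails if it takes over 67 s, if anything falls off the work surface, if the arm or the gripper's body presses on something with over 40 N, if the wrist force passes 120 N, or if a joint passes its speed limit or range.

## Working session

There is one attempt and no reset: what is moved stays moved. The work goes in short steps, Python scripts to look and compute and a tool call to move; the robot and the scene stay as the last step left them, time stands still between calls to the robot, and variables do not carry over. Pictures are saved under pics/ and viewed, at most 13 in all, crops included, and the job is handed in when it is done.

Besides the shell and the picture viewer there is one more tool, called after "Request:" as a command line: name --pt "numbers of a row" for each row, then --argument value for the rest. arm_command: Moves the arm, as the interface text tells. Its arguments: {"type":"object","properties":{"rows":{"type":"array"},"grip":{"type":"number"}},"required":["rows"]}

```bash
mkdir -p pics; ls; cat > h.py <<'E'
import numpy as np, cv2
from station import r
def proj(f,P):
    E=np.array(f["extrinsics"]);p=np.linalg.inv(E)@np.append(P,1.0)
    q=np.array(f["mtx"])@np.array([p[0],-p[1],-p[2]]);return q[:2]/q[2]
def ray(f,u,v):
    E=np.array(f["extrinsics"]);d=np.linalg.inv(np.array(f["mtx"]))@[u,v,1]
    return E[:3,3],E[:3,:3]@np.array([d[0],-d[1],-d[2]])
def atz(f,u,v,z):
    o,d=ray(f,u,v);return o+d*(z-o[2])/d[2]
def tri(a):
    A=np.zeros((3,3));b=np.zeros(3)
    for f,u,v in a:
        o,d=ray(f,u,v);d=d/np.linalg.norm(d);M=np.eye(3)-np.outer(d,d);A+=M;b+=M@o
    return np.linalg.solve(A,b)
E
python3 - <<'E'
from h import *
print(r.state())
for n in("side","top"):
    f=r.grab_frame(n);cv2.imwrite(f"pics/{n}0.png",f["color"])
    print(n,f.keys(),np.round(f["mtx"],1).tolist(),np.round(f["extrinsics"],3).tolist())
    for q in("spindle_nose","short_spindle_nose","spinner","bearing_top","rack_top","spindle_collar","lower_bearing","coupling_face"):
        print(q,[(np.round(d["rect"]).tolist(),round(d["score"],2)) for d in r.recognise(q,f)[:4]])
E
```

```text
pics
{'clock': 0.0, 'qpos': array([ 1.10488182e+00,  1.59077735e-01,  1.59825664e+00, -8.15700076e-06,
        1.38616634e+00, -2.10102618e-01]), 'joint_velocities': array([-0.00197676,  0.00036015, -0.00058288,  0.00100014, -0.00119662,
       -0.00128238]), 'joint_efforts': array([ 2.43062013e-04, -3.95994437e+01, -3.31436419e+01,  2.70004426e-05,
        8.30069825e-03,  6.51467232e-06]), 'position': array([145.25495879, 555.76099996, 247.28851491]), 'orientation': array([-3.13972488e+00, -3.90106240e-04,  2.88578191e+00]), 'force': array([ 0.62349568,  0.75070416, -0.79503759]), 'moment': array([-0.03427442, -0.02214625,  0.03494346]), 'finger_force': 0.0, 'opening': 1.0030166623957995}
side dict_keys(['color', 'mtx', 'extrinsics', 'shot']) [[457.4, 0.0, 283.7], [0.0, 457.4, 207.0], [0.0, 0.0, 1.0]] [[-0.913, 0.134, -0.386, -144.738], [-0.408, -0.311, 0.858, 1118.735], [-0.005, 0.941, 0.339, 645.613], [0.0, 0.0, 0.0, 1.0]]
spindle_nose [([214.0, 228.0, 12.0, 54.0], 0.69)]
short_spindle_nose []
spinner [([314.0, 162.0, 44.0, 44.0], 0.64), ([234.0, 220.0, -0.0, 10.0], 0.42)]
bearin
[... 494 characters left out ...]
0.02, 0.134, 0.991, 1622.029], [0.0, 0.0, 0.0, 1.0]]
spindle_nose [([170.0, 197.0, 11.0, 6.0], 0.56)]
short_spindle_nose [([167.0, 194.0, 13.0, 14.0], 0.71), ([194.0, 205.0, 11.0, 13.0], 0.58)]
spinner [([253.0, 164.0, 44.0, 60.0], 0.95), ([405.0, 201.0, 48.0, 57.0], 0.8), ([220.0, 203.0, 10.0, 7.0], 0.5)]
bearing_top [([257.0, 161.0, 42.0, 58.0], 0.91), ([406.0, 198.0, 42.0, 58.0], 0.64)]
rack_top [([161.0, 189.0, 59.0, 39.0], 0.91), ([225.0, 235.0, 22.0, 23.0], 0.58)]
spindle_collar [([167.0, 197.0, 16.0, 10.0], 0.59)]
lower_bearing [([406.0, 196.0, 47.0, 61.0], 0.84), ([258.0, 164.0, 38.0, 54.0], 0.71)]
coupling_face [([409.0, 198.0, 40.0, 59.0], 0.87), ([253.0, 165.0, 46.0, 56.0], 0.73)]
```

```bash
cd pics; python3 -c "
import cv2
s=cv2.imread('side0.png');t=cv2.imread('top0.png')
cv2.imwrite('s1.png',cv2.resize(s[130:330,150:410],None,fx=3,fy=3,interpolation=2))
cv2.imwrite('t1.png',cv2.resize(t[140:290,140:340],None,fx=4,fy=4,interpolation=2))"
```

```text
(no output)
```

View pics/side0.png

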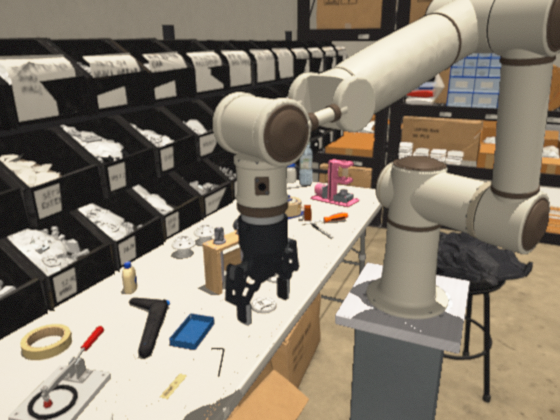

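View pics/top0.png

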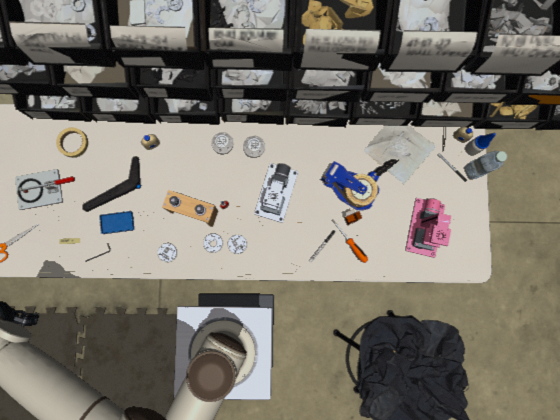

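View pics/t1.png

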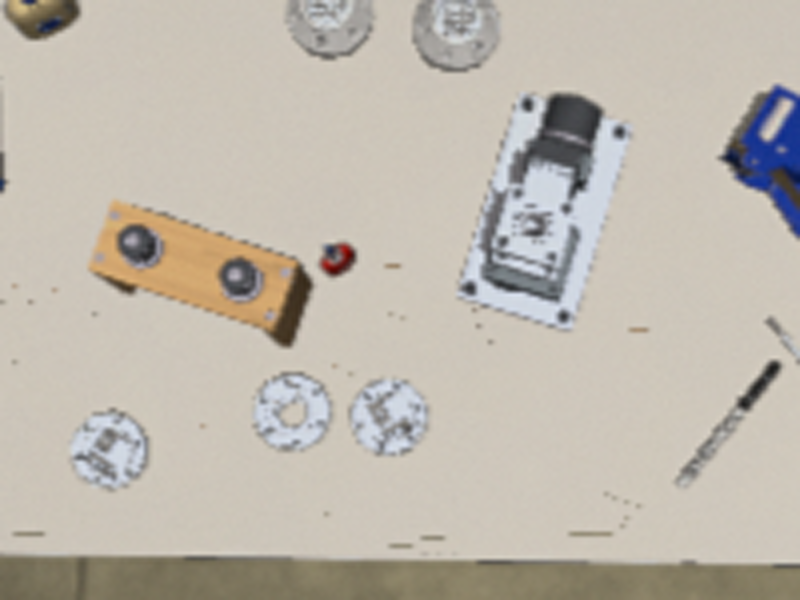

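View pics/s1.png

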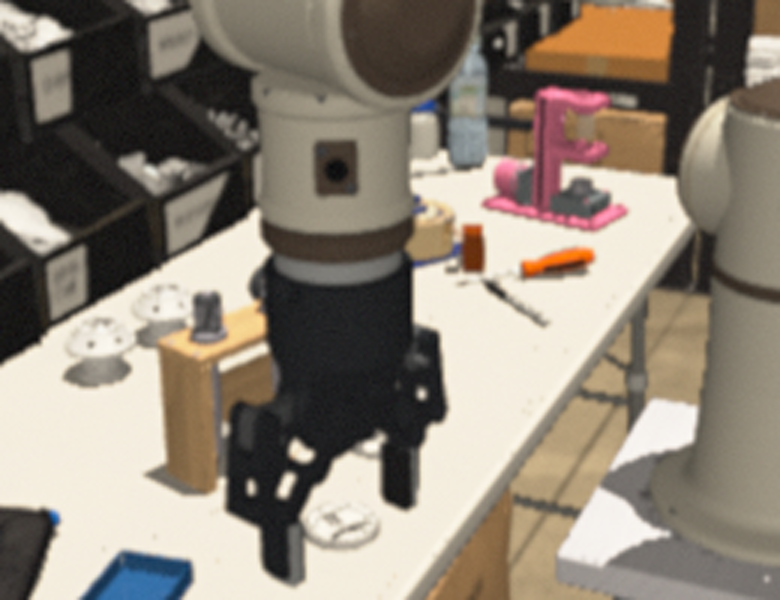

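The side view shows the rack with one nose at (219,235); the other is hidden by the gripper. The top view shows rack noses at (175,201) and (200,209), the grey spinner at (274,190) and a pink look-alike at (430,225).

```bash
cat >> h.py <<'E'
E
python3 - <<'E'
from h import *
f=r.grab_frame("top")
c=lambda u,v:(140+u/4-.4,140+v/4-.4)
for n,(u,v),z in(("noseA",(136,241),178),("noseB",(238,276),178),("bore",(533,225),175),("motor",(572,108),60),("baseTL",(522,92),5),("baseTR",(632,122),5),("baseBL",(460,298),5),("baseBR",(572,328),5),("bottle",(333,258),93),("rackTL",(115,203),136),("rackBR",(275,330),136),("rackTR",(302,262),136),("rackBL",(90,268),136)):
    print(n,np.round(atz(f,*c(u,v),z),1))
E
```

```text
noseA [480.3 151.8 178. ]
noseB [454.3  72.3 178. ]
bore [ 498.7 -154.9  175. ]
motor [ 619.  -188.4   60. ]
baseTL [ 645.3 -146.3    5. ]
baseTR [ 620.2 -243.2    5. ]
baseBL [462.  -95.4   5. ]
baseBR [ 437.5 -192.6    5. ]
bottle [482.1   7.2  93. ]
rackTL [517.1 178.1 136. ]
rackBR [417.4  47.5 136. ]
rackTR [472.1  27.8 136. ]
rackBL [464.5 195.5 136. ]
```

Request:
arm_command --pt "-3.7 -3.9 -0.5 0 0 0" --pt "-3.7 -3.9 -0.5 0 0 0" --pt "-3.7 -3.9 -0.5 0 0 0" --pt "-3.7 -3.9 -0.5 0 0 0" --pt "-3.7 -3.9 -0.5 0 0 0" --pt "-3.7 -3.9 -0.5 0 0 0" --pt "-3.7 -3.9 -0.5 0 0 0" --pt "-3.7 -3.9 -0.5 0 0 0" --pt "-3.7 -3.9 -0.5 0 0 0" --pt "-3.7 -3.9 -0.5 0 0 0" --pt "-3.7 -3.9 -0.5 0 0 0" --pt "-3.7 -3.9 -0.5 0 0 0"

```text
clock: 2.45
position: [457.3, -10.6, 308.7]
orientation: [3.141, 0.001, 2.885]
force: [1.2, 0.4, 0.6]
opening: 1.001
finger_force: 0.0
```

```bash
python3 - <<'E'
from h import *
s=r.state();print(s["clock"],s["position"],s["orientation"],s["qpos"])
f=r.grab_frame("side")
for P in((476,152,6),(476,152,51),(450,72,6),(450,72,51),(476,152,178),(450,72,178)):print(P,proj(f,P).round(1))
cv2.imwrite("pics/s2.png",cv2.resize(f["color"][190:310,180:340],None,fx=5,fy=5,interpolation=2))
for q in("spindle_nose","spindle_collar","spindle_tip","spinner","bearing_top","rack_top","short_spindle_nose"):
        print(q,[(np.round(d["rect"]).tolist(),round(d["score"],2)) for d in r.recognise(q,f)[:4]])
E
```

```text
2.45 [457.31987428 -10.63937481 308.74970255] [3.14138717e+00 9.38499716e-04 2.88531084e+00] [-2.88621186e-01 -1.93157165e-01  1.82518842e+00  2.36175114e-04
  1.50863003e+00 -1.60315036e+00]
(476, 152, 6) [223.7 284.4]
(476, 152, 51) [222.9 270.1]
(450, 72, 6) [245.5 273.7]
(450, 72, 51) [245.  259.9]
(476, 152, 178) [220.5 227.8]
(450, 72, 178) [243.4 219.2]
spindle_nose [([212.0, 228.0, 14.0, 56.0], 0.52)]
spindle_collar [([214.0, 226.0, 10.0, 52.0], 0.67)]
spindle_tip [([214.0, 226.0, 10.0, 53.0], 0.85)]
spinner [([312.0, 160.0, 40.0, 42.0], 0.84), ([234.0, 191.0, 49.0, 63.0], 0.63)]
bearing_top [([311.0, 163.0, 46.0, 44.0], 0.69), ([237.0, 190.0, 47.0, 66.0], 0.58), ([217.0, 227.0, 7.0, 53.0], 0.4)]
rack_top [([201.0, 232.0, 59.0, 61.0], 0.56)]
short_spindle_nose [([236.0, 217.0, 10.0, 44.0], 0.61)]
```

View pics/s2.png

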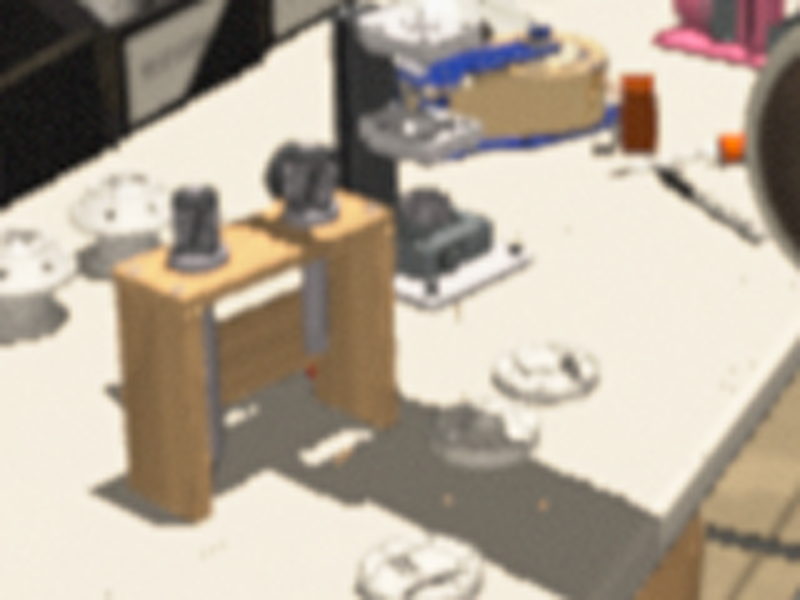

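A at crop (195,225) has a shaft that reaches almost to the bench, so it is the longer spindle. B at (310,185) ends at about y=350, so it is the short one. The spinner's bearing arms are at (425,20) and (420,130).

```bash
python3 - <<'E'
from h import *
f=r.grab_frame("side")
t=cv2.imread("pics/top0.png")
a=cv2.resize(t[180:216,255:291],None,fx=10,fy=10,interpolation=2)
b=cv2.resize(f["color"][176:212,246:282],None,fx=10,fy=10,interpolation=2)
c=cv2.resize(t[186:222,160:210][:,:36],None,fx=10,fy=10,interpolation=2)
im=np.hstack([a,b])
cv2.imwrite("pics/b3.png",im)
# rack wood mask, collar fit
hsv=cv2.cvtColor(t,cv2.COLOR_BGR2HSV)
sub=hsv[186:224,160:218]
for n,(u,v) in(("A",(174,200)),("B",(199.3,208.6))):
    y,x=np.mgrid[0:420,0:560];m=(np.hypot(x-u,y-v)<8.5)
    w=np.clip((110-hsv[...,1].astype(float))/60,0,1)*m
    print(n,(x*w).sum()/w.sum(),(y*w).sum()/w.sum(),w.sum(),"exp area",np.pi*(17/3.13)**2)
print(np.round(hsv[194:209,166:183,1]))
E
```

```text
A 174.59807999999995 200.94303999999997 104.16666666666669 exp area 92.67424153430679
B 199.91296264999153 209.66638499239477 98.61666666666667 exp area 92.67424153430679
[[ 64  65  24  50 103 120 119 121 120 120 121 119 116 116 115 106  71]
 [ 78 107 101 107 117 118 119 119 121 120 118 120 121 120 117 116 116]
 [ 88 113 113 113 113 100  77  64  74  99 109 113 119 121 123 121 119]
 [105 117 120 116  86  34  10  19  20  10  44  29  78 111 121 120 120]
 [118 122 119 101  38  18  16  18  18  26  22  20  13  52 107 118 120]
 [121 120 121  89  13  16  15  14  19  21  20  21  19  14  86 115 117]
 [120 121 119  87  15  14  17  15  16  14  19  15  21  17  42 115 120]
 [120 121 121  81   9  15  14  16  15  18  18  17  21  19  25 114 121]
 [118 118 120 110  43  23  15  12  15  16  16  10  11  17  23 111 122]
 [101 115 120 117  75   9  23  19  17  23  10   6  16  17  48 115 121]
 [ 96 118 118 117  80  27  15  17  14  17  12  17  18  16 101 120 118]
 [111 120 120 121 111  62  16  15  15  17  18  14  13  65 115 120 119]
 [120 120 120 121 121 110  81  25  17  17  13  17  80 115 120 119 118]
 [119 119 118 120 123 123 118 111  94  90 107 111 117 117 117 118 120]
 [120 118 118 118 121 121 120 121 122 121 120 121 119 118 117 118 116]]
```

View pics/b3.png

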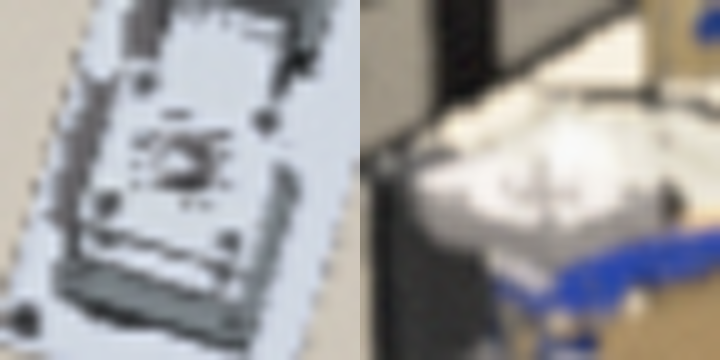

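Request:
arm_command --pt "0 0 0 0 0 0.16" --pt "0 0 0 0 0 0.16" --pt "0 0 0 0 0 0.16" --pt "0 0 0 0 0 0.16" --pt "0 0 0 0 0 0.16" --pt "0 0 0 0 0 0.16" --pt "0 0 0 0 0 0.16" --pt "0 0 0 0 0 0.16" --pt "0 0 0 0 0 0.16" --pt "0 0 0 0 0 0.19" --pt "0 0 0 0 0 0"

```text
out of range; nothing moved
```

Request:
arm_command --pt "0 0 0 0 0 0.16" --pt "0 0 0 0 0 0.16" --pt "0 0 0 0 0 0.16" --pt "0 0 0 0 0 0.16" --pt "0 0 0 0 0 0.16" --pt "0 0 0 0 0 0.16" --pt "0 0 0 0 0 0.16" --pt "0 0 0 0 0 0.16" --pt "0 0 0 0 0 0.16" --pt "0 0 0 0 0 0.18" --pt "0 0 0 0 0 0"

```text
clock: 4.28
position: [456.4, -8.1, 308.3]
orientation: [3.141, -0.0, 1.269]
force: [-0.1, 0.2, -0.9]
opening: 1.001
finger_force: 0.0
```

```bash
cat >> h.py <<'E'
from scipy.spatial.transform import Rotation as Ro
def go(P):
    s=r.state();R=Ro.from_euler("xyz",s["orientation"]).as_matrix()
    print("t",s["clock"],"pos",s["position"].round(1),"rpy",s["orientation"].round(4),"F",s["force"].round(1),"shift cm",(R.T@(np.array(P)-s["position"])/10).round(2))
E
python3 - <<'E'
from h import *
f=r.grab_frame("side");t=r.grab_frame("top")
print("bore tri",tri([(t,273.3,195.75),(f,264.05,194.35)]),"top@175",atz(t,273.3,195.75,175),"side@175",atz(f,264.05,194.35,175))
for n,u,v,us,vs in(("A",174.6,200.94,218.5,227.5),("B",199.9,209.67,241.1,219.5)):
    print(n,atz(t,u,v,150),atz(t,u,v,160),"side@178",atz(f,us,vs,178))
go(atz(t,174.6,200.94,152)*[1,1,0]+[0,0,215])
E
```

```text
bore tri [ 498.82616659 -156.29718181  176.13577548] top@175 [ 499.02617412 -156.31214134  175.        ] side@175 [ 500.3713212  -159.38190044  175.        ]
A [481.17886337 154.03839863 150.        ] [479.65469249 152.09652763 160.        ] side@178 [481.96614781 152.51355836 178.        ]
B [454.77402533  73.59579304 150.        ] [453.42923159  72.20039629 160.        ] side@178 [454.97020704  76.59554736 178.        ]
t 4.375 pos [456.5  -8.4 308.3] rpy [3.1415 0.     1.2699] F [ 0.4 -0.8 -0.2] shift cm [16.2  -2.47  9.33]
```

Request:
arm_command --pt "4.05 -0.62 1.5 0 0 0" --pt "4.05 -0.62 1.5 0 0 0" --pt "4.05 -0.62 1.5 0 0 0" --pt "4.05 -0.62 1.5 0 0 0" --pt "0 0 0 0 0 0" --pt "0 0 0 0 0 0"

```text
clock: 5.12
position: [481.7, 152.9, 248.6]
orientation: [3.141, 0.0, 1.268]
force: [-0.4, -0.4, -0.2]
opening: 1.003
finger_force: 0.0
```

```bash
python3 - <<'E'
from h import *
go((480.5,153,168))
f=r.grab_frame("side")
print(proj(f,r.state()["position"]))
cv2.imwrite("pics/s4.png",cv2.resize(f["color"][165:265,150:290],None,fx=5.5,fy=5.5,interpolation=2))
E
```

```text
t 5.125 pos [481.7 152.9 248.6] rpy [3.1412e+00 4.0000e-04 1.2676e+00] F [-0.4 -0.4 -0.2] shift cm [-0.02 -0.12  8.06]
[217.09340312 202.61709699]
```

View pics/s4.png

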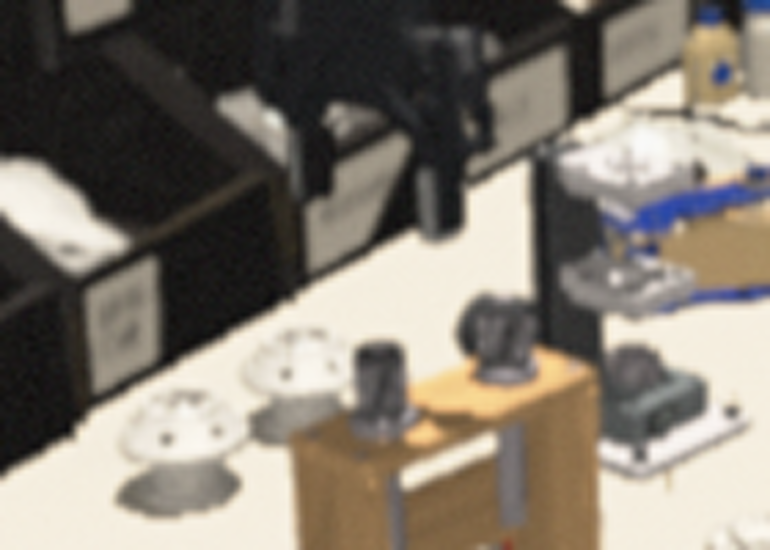

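Crop: the open fingers at (315,190) and (440,235) straddle nose A at (380,345) evenly.

Request:
arm_command --pt "0 -0.12 1.6 0 0 0" --pt "0 0 1.6 0 0 0" --pt "0 0 1.6 0 0 0" --pt "0 0 1.6 0 0 0" --pt "0 0 1.6 0 0 0" --pt "0 0 0 0 0 0" --pt "0 0 0 0 0 0"

```text
clock: 6.05
position: [480.8, 153.5, 168.7]
orientation: [3.141, -0.0, 1.266]
force: [-0.1, 0.2, 1.5]
opening: 0.994
finger_force: 0.0
```

Request:
arm_command --pt "0 0 0 0 0 0" --pt "0 0 0 0 0 0" --pt "0 0 0 0 0 0" --pt "0 0 0 0 0 0" --pt "0 0 0 0 0 0" --pt "0 0 0 0 0 0" --pt "0 0 0 0 0 0" --pt "0 0 0 0 0 0" --pt "0 0 0 0 0 0" --pt "0 0 0 0 0 0" --grip 255

```text
clock: 7.3
position: [482.0, 153.2, 169.3]
orientation: [3.138, -0.001, 1.266]
force: [5.1, -2.5, 1.7]
opening: 0.284
finger_force: 59.2
```

Request:
arm_command --pt "0 0 -0.5 0 0 0" --pt "0 0 -1.5 0 0 0" --pt "0 0 -2 0 0 0" --pt "0 0 -2 0 0 0" --pt "0 0 -2 0 0 0" --pt "0 0 -2 0 0 0" --pt "0 0 -2 0 0 0" --pt "0 0 -2 0 0 0" --pt "0 0 -2 0 0 0" --pt "0 0 -2 0 0 0" --pt "0 0 -2 0 0 0" --pt "0 0 0 0 0 0"

```text
clock: 8.8
position: [480.4, 153.7, 368.7]
orientation: [3.142, -0.0, 1.266]
force: [0.8, -0.9, -3.1]
opening: 0.285
finger_force: 60.5
```

```bash
python3 - <<'E'
from h import *
go((499,-156.5,370));print(r.state()["opening"])
E
```

```text
t 8.8 pos [480.4 153.7 368.7] rpy [ 3.1416e+00 -5.0000e-04  1.2660e+00] F [ 0.8 -0.9 -3.1] shift cm [-29.03  11.09  -0.14]
0.2847711559170924
```

Request:
arm_command --pt "-1.5 0.55 0 0 0 0" --pt "-2.7 1.05 0 0 0 0" --pt "-3.2 1.2 0 0 0 0" --pt "-3.2 1.2 0 0 0 0" --pt "-3.2 1.2 0 0 0 0" --pt "-3.2 1.2 0 0 0 0" --pt "-3.2 1.2 0 0 0 0" --pt "-3.2 1.2 0 0 0 0" --pt "-2.7 1.05 0 0 0 0" --pt "-1.5 0.6 0 0 0 0" --pt "-1.4 0.65 0 0 0 0" --pt "0 0 0 0 0 0"

```text
clock: 10.3
position: [499.2, -156.9, 367.8]
orientation: [-3.141, -0.0, 1.265]
force: [0.5, 0.3, -3.0]
opening: 0.283
finger_force: 60.3
```

```bash
python3 - <<'E'
from h import *
go((499,-156.5,370))
f=r.grab_frame("side");t=r.grab_frame("top")
p=r.state()["position"]
print("tip proj side",proj(f,p-[0,0,163]),"bore",proj(f,(499,-156.5,175)),"nose",proj(f,p-[0,0,7]),"top",proj(t,p))
a=cv2.resize(f["color"][140:220,225:305],None,fx=7,fy=7,interpolation=2)
cv2.imwrite("pics/s5.png",a)
E
```

```text
t 10.3 pos [ 499.2 -156.9  367.8] rpy [-3.1406e+00 -3.0000e-04  1.2649e+00] F [ 0.5  0.3 -3. ] shift cm [ 0.04 -0.03 -0.22]
tip proj side [263.69026043 185.90089611] bore [264.03355192 194.65389814] nose [262.71328669 138.4596069 ] top [274.5172641 183.8960505]
```

View pics/s5.png

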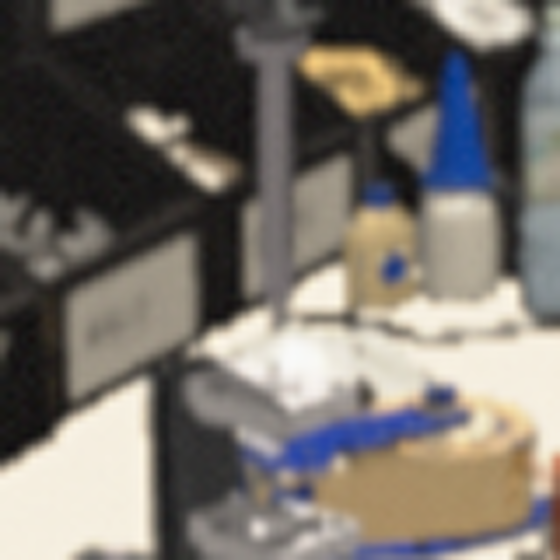

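The spindle hangs straight in the gripper, with its shaft at crop x≈275–281 and its tip near (281,325), just above the upper bearing. Next I'll measure the shaft axis at subpixel precision.

```bash
python3 - <<'E'
from h import *
I=[r.grab_frame("side") for _ in range(4)];f=I[0]
g=np.mean([i["color"] for i in I],0)
p=r.state()["position"]
for v in range(148,186,3):
    print(v,g[v,256:273].mean(1).round().astype(int),"|",(g[v,256:273,2]-g[v,256:273,0]).round().astype(int))
for z in(130,100,60,30,0):print(z,proj(f,p-[0,0,163-z]).round(2))
print("bearing rows");
for v in range(189,199):print(v,g[v,252:280].mean(1).round().astype(int))
E
```

```text
148 [ 26  27  34  57  78  95 108 113 113 108  92 104 151 182 184 174 170] | [  3   4   2   4   5   6   6   6   6   6   8  40  86 110 110 106 105]
151 [ 24  28  25  23  30  63  99 113 114 102  64  35  49  83 105 110 111] | [ 3  4  3  2  2  4  5  6  6  6  4  4 20 39 50 58 64]
154 [ 24  22  24  23  25  57  98 112 115 102  63  32  24  26  29  34  50] | [ 3  1  1  2  2  3  5  6  6  6  5  3  2  4  6  6 16]
157 [ 22  23  26  23  27  58  97 113 114 102  65  32  26  25  25  27  28] | [3 3 4 4 2 4 6 7 7 6 4 4 2 2 2 4 3]
160 [ 24  23  24  24  24  52  96 113 114 102  64  36  34  42  43  44  40] | [3 3 2 4 3 3 7 6 6 4 4 4 4 6 5 6 5]
163 [116  97  76  50  32  54  97 114 114 101  66  36  31  44  64  90 111] | [39 34 28 16  8  2  6  7  6  5  4  4  5  7 10 14 18]
166 [129  78  48  37  33  53  95 114 114 101  86 116 136 145 147 148 148] | [25 18 12  6  5  4  5  7  8  6 10 18 22 24 24 24 24]
169 [ 27  24  26  51  98 119 115 114 114 100  87 119 133 138 144 148 147] | [ 3  4  3  8 16 18 11  6  7  5  9 18 21 22 23 25 25]
172 [ 27  22  24  68 124 133 119 115 113 101  86 117 131 138 144 147 147] | [ 4  4  5
[... 1158 characters left out ...]
101 107 115 127 152 194 221 234 230 209 205 233 240 237 240 243
 243 239 233 229 227 219 199 209 220 220]
194 [120 128 115 105 102 109 116 135 160 195 205 196 198 219 225 223 235 241
 241 232 214 202 211 194 152 165 210 222]
195 [130 137 120 106  98 109 112 112 118 137 156 168 180 199 207 208 231 240
 239 227 192 172 179 160 111 110 176 218]
196 [128 137 130 124 118 120 120 115 113 112 115 132 168 207 221 219 230 233
 228 209 180 165 158 143  96  77 143 209]
197 [119 137 142 139 135 134 131 127 123 120 114 115 145 190 226 223 212 201
 187 163 154 152 150 140 101  93 147 199]
198 [ 97 128 140 140 141 140 138 137 135 130 126 120 119 144 188 188 164 156
 151 144 143 146 147 140 118 123 158 179]
```

Request:
arm_command --pt "0 0 0.6 0 0 0" --pt "0 0 0.7 0 0 0" --pt "0 0 0.7 0 0 0" --pt "0 0 0.3 0 0 0" --pt "0 0 0.2 0 0 0" --pt "0 0 0.2 0 0 0" --pt "0 0 0.2 0 0 0" --pt "0 0 0.15 0 0 0" --pt "0 0 0.1 0 0 0" --pt "0 0 0 0 0 0"

```text
clock: 11.85
position: [499.3, -156.5, 336.8]
orientation: [3.142, 0.0, 1.266]
force: [0.2, 0.4, -2.7]
opening: 0.284
finger_force: 60.3
```

```bash
python3 - <<'E'
from h import *
go((499,-156.5,338));s=r.state();print(s["force"],s["moment"])
f=r.grab_frame("side")
cv2.imwrite("pics/s6.png",cv2.resize(f["color"][165:215,240:290],None,fx=12,fy=12,interpolation=2))
E
```

```text
t 11.85 pos [ 499.3 -156.5  336.8] rpy [3.1415 0.     1.2658] F [ 0.2  0.4 -2.7] shift cm [-0.01 -0.03 -0.12]
[ 0.24661104  0.37915645 -2.67086255] [-0.04346228 -0.01029345 -0.06001002]
```

View pics/s6.png

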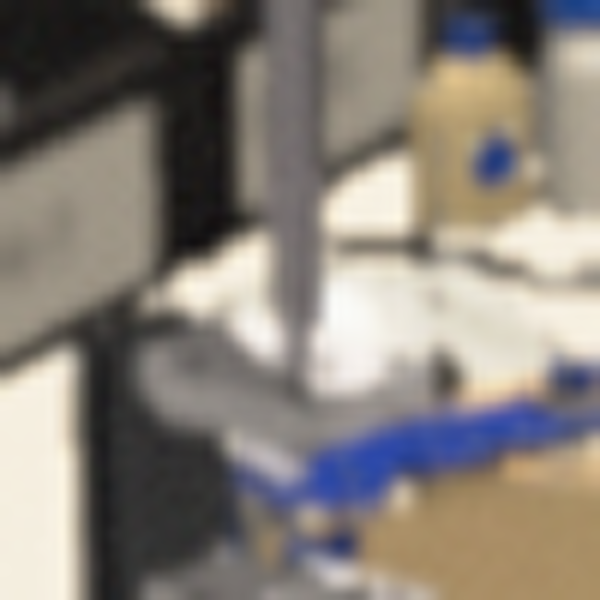

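The tip now reaches the bearing at about crop (298,390). There is no contact force yet, so I'm lowering gently.

Request:
arm_command --pt "0 0 0.15 0 0 0" --pt "0 0 0.15 0 0 0" --pt "0 0 0 0 0 0"

```text
clock: 12.28
position: [499.3, -156.5, 333.7]
orientation: [3.142, 0.0, 1.266]
force: [1.1, -0.8, -2.1]
opening: 0.282
finger_force: 60.3
```

Request:
arm_command --pt "0 0 0.15 0 0 0" --pt "0 0 0.15 0 0 0" --pt "0 0 0.15 0 0 0" --pt "0 0 0.15 0 0 0" --pt "0 0 0 0 0 0"

```text
clock: 12.9
position: [499.3, -156.5, 327.6]
orientation: [-3.142, -0.0, 1.266]
force: [0.7, -0.3, -3.1]
opening: 0.283
finger_force: 60.4
```

Request:
arm_command --pt "0 0 0.2 0 0 0" --pt "0 0 0.2 0 0 0" --pt "0 0 0.2 0 0 0" --pt "0 0 0.2 0 0 0" --pt "0 0 0 0 0 0"

```text
clock: 13.52
position: [499.5, -156.6, 319.8]
orientation: [3.141, 0.0, 1.266]
force: [1.5, -1.2, -2.5]
opening: 0.283
finger_force: 60.4
```

```bash
python3 - <<'E'
from h import *
go((499,-156.5,320))
f=r.grab_frame("side")
cv2.imwrite("pics/s7.png",cv2.resize(f["color"][165:225,240:300],None,fx=10,fy=10,interpolation=2))
E
```

```text
t 13.525 pos [ 499.5 -156.6  319.8] rpy [3.1407e+00 2.0000e-04 1.2658e+00] F [ 1.5 -1.2 -2.5] shift cm [-0.01 -0.05 -0.02]
```

View pics/s7.png

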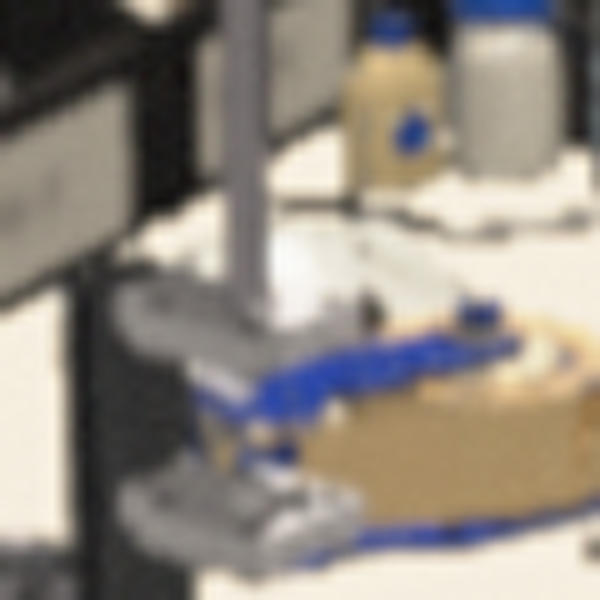

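Crop: the shaft enters the upper bearing at (250,315) and nothing shows in front of it, so it is in the bore. The lower bearing is at (240,510).

Request:
arm_command --pt "0 0 0.3 0 0 0" --pt "0 0 0.4 0 0 0" --pt "0 0 0.4 0 0 0" --pt "0 0 0.4 0 0 0" --pt "0 0 0.4 0 0 0" --pt "0 0 0.4 0 0 0" --pt "0 0 0.4 0 0 0" --pt "0 0 0.4 0 0 0" --pt "0 0 0.4 0 0 0" --pt "0 0 0.4 0 0 0" --pt "0 0 0.4 0 0 0" --pt "0 0 0 0 0 0"

```text
clock: 15.08
position: [499.6, -156.7, 276.5]
orientation: [3.141, 0.0, 1.266]
force: [6.0, -3.3, -2.1]
opening: 0.283
finger_force: 60.8
```

Request:
arm_command --pt "0 0.07 0 0 0 0" --pt "0 0 0 0 0 0" --pt "0 0 0 0 0 0"

```text
clock: 15.45
position: [499.8, -156.7, 276.4]
orientation: [-3.141, 0.0, 1.266]
force: [4.7, -3.2, -2.1]
opening: 0.284
finger_force: 60.9
```

Request:
arm_command --pt "-0.03 0.15 0 0 0 0" --pt "0 0 0 0 0 0" --pt "0 0 0 0 0 0"

```text
clock: 15.82
position: [500.6, -157.1, 276.2]
orientation: [-3.139, -0.0, 1.266]
force: [1.0, -0.9, -2.2]
opening: 0.283
finger_force: 60.5
```

Request:
arm_command --pt "-0.02 0.04 0.15 0 0 0" --pt "0 0 0.2 0 0 0" --pt "0 0 0.2 0 0 0" --pt "0 0 0.2 0 0 0" --pt "0 0 0.2 0 0 0" --pt "0 0 0.2 0 0 0" --pt "0 0 0 0 0 0"

```text
clock: 16.7
position: [501.5, -157.6, 265.1]
orientation: [-3.141, -0.0, 1.266]
force: [-0.3, 0.2, -2.0]
opening: 0.284
finger_force: 60.4
```

Request:
arm_command --pt "0 0 0.2 0 0 0" --pt "0 0 0.2 0 0 0" --pt "0 0 0.2 0 0 0" --pt "0 0 0.2 0 0 0" --pt "0 0 0.2 0 0 0" --pt "0 0 0.2 0 0 0" --pt "0 0 0 0 0 0"

```text
clock: 17.58
position: [501.5, -157.7, 253.0]
orientation: [-3.141, -0.0, 1.266]
force: [0.1, -0.7, -2.2]
opening: 0.279
finger_force: 60.4
```

Request:
arm_command --pt "0 0 0.2 0 0 0" --pt "0 0 0.2 0 0 0" --pt "0 0 0.2 0 0 0" --pt "0 0 0.2 0 0 0" --pt "0 0 0.2 0 0 0" --pt "0 0 0.3 0 0 0" --pt "0 0 0.3 0 0 0" --pt "0 0 0.3 0 0 0" --pt "0 0 0.3 0 0 0" --pt "0 0 0.2 0 0 0" --pt "0 0 0 0 0 0"

```text
clock: 18.95
position: [501.5, -157.7, 229.1]
orientation: [-3.141, -0.0, 1.266]
force: [-0.2, 0.3, -2.2]
opening: 0.281
finger_force: 60.4
```

Request:
arm_command --pt "0 0 0.3 0 0 0" --pt "0 0 0.3 0 0 0" --pt "0 0 0.2 0 0 0" --pt "0 0 0.1 0 0 0" --pt "0 0 0.1 0 0 0" --pt "0 0 0.1 0 0 0" --pt "0 0 0 0 0 0" --pt "0 0 0 0 0 0"

```text
clock: 19.95
position: [501.6, -157.7, 218.4]
orientation: [3.141, 0.0, 1.266]
force: [0.1, 0.4, -2.1]
opening: 0.283
finger_force: 60.4
```

Request:
arm_command --pt "0 0 0.1 0 0 0" --pt "0 0 0.1 0 0 0" --pt "0 0 0 0 0 0" --pt "0 0 0 0 0 0"

```text
clock: 20.45
position: [501.9, -157.9, 216.8]
orientation: [3.141, 0.0, 1.266]
force: [0.2, 0.3, 3.0]
opening: 0.283
finger_force: 60.8
```

Request:
arm_command --pt "0 0 0 0 0 0.07" --pt "0 0 0 0 0 0.07" --pt "0 0 0 0 0 0.07" --pt "0 0 0 0 0 0.07" --pt "0 0 0 0 0 0.07" --pt "0 0 0 0 0 0.07"

```text
clock: 21.2
position: [501.7, -157.6, 216.5]
orientation: [3.141, -0.0, 0.844]
force: [-0.3, 1.8, 2.1]
opening: 0.289
finger_force: 60.8
```

Request:
arm_command --pt "0 0 0 0 0 0.07" --pt "0 0 0 0 0 0.07" --pt "0 0 0 0 0 0.07" --pt "0 0 0 0 0 0.07" --pt "0 0 0 0 0 0.07" --pt "0 0 0 0 0 0.07"

```text
clock: 21.95
position: [501.2, -157.4, 215.4]
orientation: [-3.14, 0.001, 0.423]
force: [-0.0, -0.2, -2.4]
opening: 0.282
finger_force: 60.4
```

```bash
python3 - <<'E'
from h import *
s=r.state();print(s["position"],s["force"],s["moment"],s["qpos"][5])
E
```

```text
[ 501.18433739 -157.443943    215.41801341] [-0.01487697 -0.2102986  -2.38620686] [0.07256657 0.05426144 0.03847642] 0.612605224549921
```

The push force is gone and the tool sank, so the tang has dropped into the slot. I'll back off a little turn to centre it, then lower.

Request:
arm_command --pt "0 0 0 0 0 -0.06" --pt "0 0 0.1 0 0 -0.04" --pt "0 0 0.1 0 0 0" --pt "0 0 0.1 0 0 0" --pt "0 0 0 0 0 0"

```text
clock: 22.58
position: [501.4, -157.6, 213.0]
orientation: [-3.141, 0.0, 0.525]
force: [0.5, 0.7, -2.4]
opening: 0.283
finger_force: 60.4
```

```bash
python3 - <<'E'
from h import *
s=r.state();print(s["position"],s["force"],s["moment"],s["qpos"][5])
E
```

```text
[ 501.41630571 -157.61497556  212.99724682] [ 0.54058888  0.69295587 -2.4425424 ] [0.04735927 0.04429465 0.01513452] 0.510638553331621
```

Request:
arm_command --pt "0 0 0.1 0 0 0" --pt "0 0 0.1 0 0 0" --pt "0 0 0.1 0 0 0" --pt "0 0 0.1 0 0 0" --pt "0 0 0.05 0 0 0" --pt "0 0 0.05 0 0 0" --pt "0 0 0 0 0 0" --pt "0 0 0 0 0 0"

```text
clock: 23.58
position: [501.6, -157.7, 208.3]
orientation: [-3.142, 0.0, 0.526]
force: [-0.7, 0.2, -2.7]
opening: 0.284
finger_force: 60.5
```

Request:
arm_command --pt "0 0 0.05 0 0 0" --pt "0 0 0.05 0 0 0" --pt "0 0 0 0 0 0" --pt "0 0 0 0 0 0"

```text
clock: 24.08
position: [501.7, -157.8, 208.2]
orientation: [3.141, -0.0, 0.526]
force: [-3.7, 1.7, 5.0]
opening: 0.281
finger_force: 61.2
```

Request:
arm_command --pt "0 0 -0.08 0 0 0" --pt "0 0 0 0 0 0"

```text
clock: 24.32
position: [501.7, -157.8, 208.2]
orientation: [3.141, -0.0, 0.526]
force: [-2.5, 1.4, 2.4]
opening: 0.28
finger_force: 60.9
```

Request:
arm_command --pt "0 0 0 0 0 0" --pt "0 0 0 0 0 0" --pt "0 0 0 0 0 0" --pt "0 0 0 0 0 0" --pt "0 0 0 0 0 0" --pt "0 0 0 0 0 0" --pt "0 0 0 0 0 0" --pt "0 0 0 0 0 0" --grip 0

```text
clock: 25.32
position: [501.6, -157.7, 208.1]
orientation: [-3.142, 0.0, 0.526]
force: [0.0, -0.2, -0.4]
opening: 0.999
finger_force: 0.0
```

Request:
arm_command --pt "0 0 -0.5 0 0 0" --pt "0 0 -1.5 0 0 0" --pt "0 0 -2.5 0 0 0" --pt "0 0 -3 0 0 0" --pt "0 0 -3 0 0 0" --pt "0 0 -3 0 0 0" --pt "0 0 0 0 0 0" --pt "0 0 0 0 0 0"

```text
clock: 26.32
position: [501.4, -157.6, 342.8]
orientation: [-3.141, 0.0, 0.526]
force: [-0.1, 0.0, -0.8]
opening: 1.002
finger_force: 0.0
```

```bash
python3 - <<'E'
from h import *
go((499,-156.5,320))
f=r.grab_frame("side")
cv2.imwrite("pics/s8.png",cv2.resize(f["color"][165:235,235:305],None,fx=8,fy=8,interpolation=2))
E
```

```text
t 26.325 pos [ 501.4 -157.6  342.8] rpy [-3.1412e+00  2.0000e-04  5.2580e-01] F [-0.1  0.  -0.8] shift cm [-0.15 -0.22  2.28]
```

View pics/s8.png

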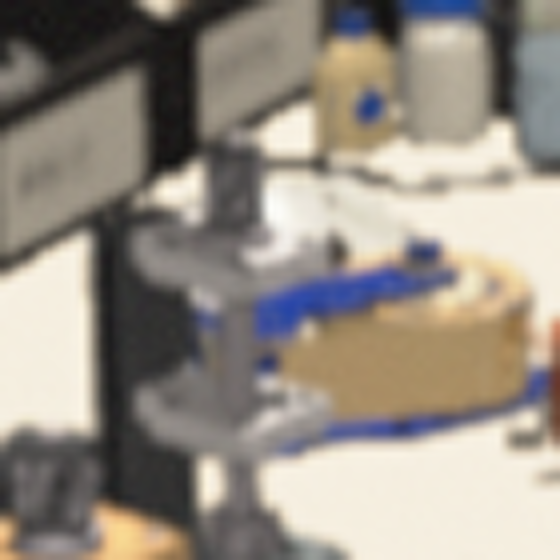

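The spindle stands at crop (235,190) with its collar down on the upper bearing. The shaft passes through both arms into the coupling, and the gripper is clear.

```bash
python3 -c "
from station import r
print(r.sign_off())"
```

```text
the job is handed in; nothing more can be done
None
```

The longer spindle is refitted: the tang dropped into the coupling slot under a light push, the collar sits fully down on the upper bearing, and the gripper is released and clear; I handed the job in at about 26 s of the 67 s.

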